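Wedge a casting off the surface plate

TASK

Take the steel wedge out of the parts crate, lay it flat on the granite plate in front of the aluminium bearing housing, thin end first, and push it under the middle of the housing's front edge until that end's two feet have just come off the plate, about 3 mm of daylight and not more than 5. The back feet stay down, against the angle plate; touch the housing with the wedge only, leave the other crate parts in the crate, and don't disturb the height gauge or the jack. Finish holding the wedge in the gripper where it is, carrying the housing: do not let go of it.

Things in the scene. Friction and masses are not known exactly. Their poses are not given: they have to be found in the camera images.
- wedge: plain steel wedge, 0.40 kg, 132 mm long (its x), 25 mm wide (y), flat underside, upright sides; 27 mm thick at the blunt end, 5 at the thin end: thickness in mm = 16 - x/6. Origin: centre of the underside, +x to the thin end, z up; balance point at x = -15 mm. Starts flat on the crate's floor, thin end away from the robot (+x within 0.35 rad of world +x), some 35 mm from its neighbours
- wedge_tip (a point): middle of the wedge's thin end, on its underside (wedge x = +66 mm)
- casting: loose aluminium bearing housing, 0.95 kg give or take a fifth: base 160 mm (its x) by 110 (y), top 24 high, on four feet 12 mm high; a bored boss in the middle, 85 mm high in all. Origin: centre of its footprint at foot level. The -x end is the front, to be lifted; the +x end butts on the angle plate. +x points outwards to the robot's right (yaw -1.25 to -0.65). Pushing takes 6 to 16 N
- front_edge (a point): middle of the lower edge of the housing's front (casting x = -80 mm), 12 mm above the granite at the start. The wedge goes in here along the casting's +x: the space between the front feet is 62 mm wide, 12 mm high and clear inwards for over 100 mm
- foot_left (a point): centre of the underside of the front foot on the casting's +y side (casting x = -65, y = +42 mm); height 0 while it stands. Feet are 24 by 22 mm. The housing tips about its back feet, 157 mm behind the front edge, so a front foot rises 0.90 times as much as the front edge
- foot_right (a point): the same for the front foot on the -y side (casting x = -65, y = -42 mm)
- rear_edge (a point): middle of the line on which the back feet stand, at foot level (casting x = +77 mm)
- crate: shallow open wooden crate, fixed, 250 mm (its x) by 236 (y), walls 6 mm thick and 45 high, inner floor 6 mm above the granite. Origin: centre of its underside. The parts lie in three lanes along its x. It stands to the robot's left
- step_block: plain steel step block in the crate, 128 by 25 mm, four steps of 7 to 25 mm height: not a wedge, leave it there. Origin: centre of the underside
- parallel: plain steel parallel bar in the crate, 125 by 20 by 14 mm; leave it there. Origin: centre of the underside. (Two dark T-nuts, 20 by 24 by 16 mm, lie near the crate's far wall as well)
- height_gauge: height gauge standing on the granite on the casting's +y side: iron base 85 by 56 by 30 mm, steel beam to 230 mm, a scriber that points 52 mm towards the casting at 95 mm height. Origin: centre of its underside. Not to be disturbed
- jack: small iron screw jack standing on the granite on the casting's -y side, 40 mm in diameter, 56 mm high. Origin: centre of its underside. Not to be disturbed
Things that resemble listed ones, but are neither listed nor needed, are in the scene too. Leave any turquoise look-alike of the casting alone.

How it is judged:
By the outcome, as a careful person would: the job done as asked, in the order asked, and still so for the second after the job is handed in, while the arm keeps its last pose, push and grip.
It also fails if it takes over 61 s, if anything falls off the work surface, if the arm or the gripper's body presses on something with over 40 N, if the wrist force passes 120 N, or if a joint passes its speed limit or range.

ROBOT

A 7-joint arm with a two-finger parallel gripper is mounted at the origin on the work surface. World frame = base frame: x ahead of the robot, y to its left, z up, the work surface at z = 0. Lengths are in m, angles in rad, forces in N, time in s.
With the tool pointing down it reaches from about 0.4 to 0.875 m from the base axis. Payload 19.3 kg.
Tool frame: the origin (TCP) lies at the very end of the fingers, on their centre line; the grasp point (between the pads) lies 19 mm behind it; z points along the fingers, y is the line along which they close (so a half turn about z gives the same grasp; the last joint's range is limited). The gripper opens to 85 mm and grips with 20 to 120 N. Pads are 22 mm wide; open, the fingers measure 114 mm over their backs; the gripper's body (76 mm by 85 mm) begins 54 mm behind the grasp point. The pads swing forward as they close: fully open they stand 13 mm farther back than shut.
Start: joints at [-1.238, 0.521, -0.036, 1.599, 0.021, 1.021, -0.113], TCP at [0.245, 0.575, 0.231] pointing down, gripper open.
Joint ranges: [-2.91, 2.91], [-0.3, 2.13], [-1.5, 1.42], [0.17, 2.43], [-1.26, 4.41], [0.16, 1.93], [-2.52, 2.52]. Speed limits (rad/s): [1.89, 1.89, 2.39, 2.39, 3.01, 3.01, 3.01].

INTERFACE

Orientations are given as [roll, pitch, yaw] about the fixed x, y, z axes, in that order (R = Rz(yaw) Ry(pitch) Rx(roll)).
In Python, from workcell import bot gives the robot as it stands.
- The arm moves only by the tool servo_tool, never from a script. Its argument "plan" is a list of rows, each a list of 7 numbers: the finger opening in cm, from 0 to 8.54, then the shift along the tool's x, y, z in cm, then the turn, a rotation vector about the tool's x, y, z in degrees. In form: [[fingers, x, y, z, wx, wy, wz], ...]. A call has 1 to 10 rows; each row is the pose to reach, as a shift and turn from the pose commanded when the call began, along the tool's axes at that moment; what a row does not reach only later rows make up. A row lasts 1/10 s, in which the tool goes at most 50 mm and 8.59 degrees, less where a joint would pass 70% of its speed; a pose out of reach is approached as far as the arm can. A call with a gripper value outside its range is refused whole. The fingers move at their own pace and stop on an object; "force" is the grip in N (left out, the last holds). Time passes only in rows, so rows that repeat a pose let the fingers close. It gives the time, the measured TCP pose, the force, the opening and the grip force at its end, in the units of the state.
- bot.observe(): the state, without advancing time (a new reading comes with each control period).
- bot.grab_frame(name): name is "scene" or "top" or "wrist"; returns a dict with "frame" (400x640x3 uint8, blue, green, red), "mtx" (3x3 intrinsics, pixels), "R" (3x3) and "t" (3): a world point X has camera coordinates R X + t; the wrist camera has in their place "T_tool_cam" (4x4, takes a point from camera to tool coordinates, whose origin is the TCP and whose axes are the flange's). Camera axes: x right, y down, z forward; pixel columns grow to the right and rows downward; lengths in m; the calibration is good to about 2 mm. A picture is of the moment at which its call begins: read the wrist's pose just before it. There is no depth.
- bot.job_done(): hands the job in; it is judged then, once.
The state is a dict: "clock": time; "qpos": joint angles; "qd": joint speeds; "joint_efforts": joint torques, N m; "position": TCP position; "tool_rot": TCP orientation; "force": force on the tool from outside, world axes, zero at the start; "moment": the same for the moment, N m; "grip_width": finger opening in m; "finger_force": force on a finger pad.
Only numpy, scipy, OpenCV 4.12 (cv2) and the standard library are available. Lean on these libraries where they do the work, as an engineer would, in place of code of your own. Each camera call takes 0.05 s, during which the arm holds its last target. There are 200 camera calls.

## Working session

There is one attempt and no reset: what is moved stays moved. The work goes in short steps, Python scripts to look and compute and a tool call to move; the robot and the scene stay as the last step left them, time stands still between calls to the robot, and variables do not carry over. Pictures are saved under pics/ and viewed, at most 10 in all, crops included, and the job is handed in when it is done.

Besides the shell and the picture viewer there is one more tool, called after ">>>" in YAML: its name, and indented under it one key for each argument. servo_tool: Moves the arm, as the interface text tells. Its arguments: {"type":"object","properties":{"plan":{"type":"array","items":{"type":"array","items":{"type":"number"}}},"force":{"type":"number"}},"required":["plan"]}

```bash
mkdir -p pics; ls; cat > h.py <<'E'
import numpy as np, cv2
from workcell import bot
def ray(f,uv):
    K,R,t=np.array(f['mtx']),np.array(f['R']),np.array(f['t']).ravel()
    d=R.T@np.linalg.inv(K)@np.array([uv[0],uv[1],1.]); return -R.T@t,d
def onz(f,uv,z):
    o,d=ray(f,uv); return o+d*(z-o[2])/d[2]
def proj(f,X):
    p=np.array(f['mtx'])@(np.array(f['R'])@np.array(X)+np.array(f['t']).ravel()); return p[:2]/p[2]
E
python3 - <<'E'
from h import *
import pickle
s=bot.observe(); print(s)
for n in('top','scene'):
    f=bot.grab_frame(n); pickle.dump(f,open(n+'.pkl','wb')); cv2.imwrite(f'pics/{n}0.png',f['frame'])
    print(n,ray(f,(320,200)))
E
```

```text
pics
{'clock': 0.0, 'qpos': array([-1.23819803,  0.52200351, -0.03631829,  1.59998079,  0.02116946,
        1.02109276, -0.11277522]), 'qd': array([-0.00036204, -0.00024406,  0.0014337 ,  0.00051178, -0.00068121,
       -0.00168875, -0.00126767]), 'joint_efforts': array([-1.21416757e-03, -9.27098036e+01,  1.97856970e+00, -3.69934273e+01,
        1.77064352e-02,  7.92342005e-03, -1.08754730e-04]), 'position': array([0.24489955, 0.57466953, 0.23074212]), 'tool_rot': array([-3.14049336e+00,  5.63375618e-05,  2.73878483e+00]), 'force': array([ 1.01796872,  0.45361398, -0.15737278]), 'moment': array([0.01507196, 0.02011422, 0.05043101]), 'finger_force': 0.0, 'grip_width': 0.08503162363922735}
top (array([0.35853888, 0.02302438, 1.10916242]), array([ 0.20443601,  0.02589652, -0.97856036]))
scene (array([ 1.19215124, -0.18286213,  0.82667304]), array([-0.58922447,  0.20219665, -0.78240965]))
```

View pics/top0.png

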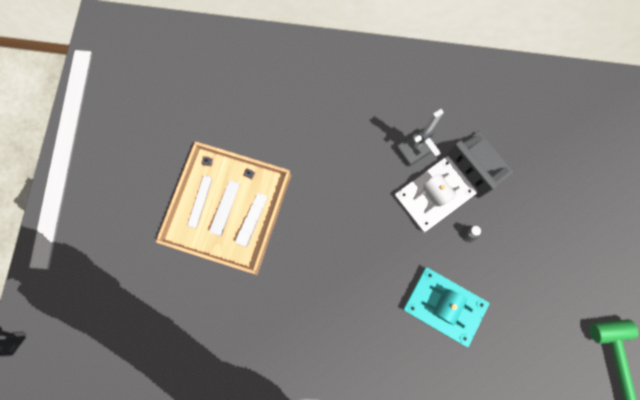

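View pics/scene0.png

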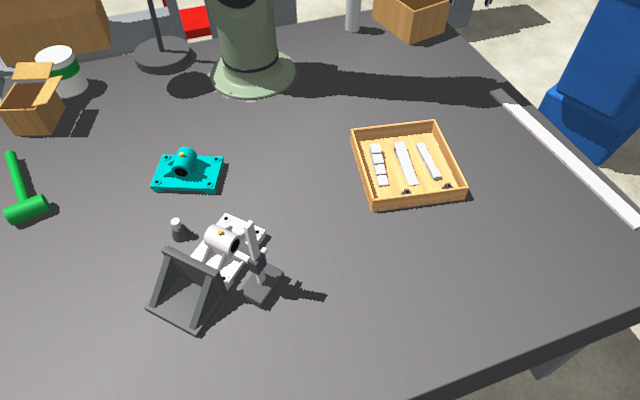

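The top view shows the crate bars at (200,201), (224,208) and (251,219), the white housing at (435,193), the jack at (473,232), the gauge at (420,145), and the turquoise decoy at (447,306). In the scene view the stepped bar at (379,165) is top's (251,219). The middle bar is the likely wedge, and the narrower one at (200,201) is likely the parallel. I'll check this close up.

```bash
python3 - <<'E'
from h import *
import pickle
T=pickle.load(open('top.pkl','rb'));S=pickle.load(open('scene.pkl','rb'))
a=cv2.resize(T['frame'][140:275,150:300],None,fx=2.6,fy=2.6,interpolation=cv2.INTER_CUBIC)
b=cv2.resize(S['frame'][115:215,345:470],None,fx=3.1,fy=3.1,interpolation=cv2.INTER_CUBIC)
c=cv2.resize(T['frame'][95:260,365:525],None,fx=2.4,fy=2.4,interpolation=cv2.INTER_CUBIC)[:240]
out=np.zeros((600,800,3),np.uint8)
out[:a.shape[0],:a.shape[1]]=a; out[:b.shape[0],400:400+b.shape[1]]=b[:, :400]
out[355:355+c.shape[0],:c.shape[1]]=c[:245]
d=cv2.resize(S['frame'][205:300,180:320],None,fx=2.6,fy=2.6,interpolation=cv2.INTER_CUBIC)
out[320:320+d.shape[0],420:420+d.shape[1]]=d
cv2.imwrite('pics/crop1.png',out)
for n,f in(('top',T),('scene',S)):
    h=cv2.cvtColor(f['frame'],cv2.COLOR_BGR2HSV)
    m=((h[...,1]<45)&(h[...,2]>165)).astype(np.uint8)
    cs,_=cv2.findContours(m,cv2.RETR_EXTERNAL,cv2.CHAIN_APPROX_NONE)
    for q in cs:
        if 60<cv2.contourArea(q)<4000:
            r=cv2.minAreaRect(q)
            if n=='top' and not(150<r[0][0]<500 and 100<r[0][1]<260): continue
            if n=='scene' and not(150<r[0][0]<480 and 110<r[0][1]<330): continue
            z=.02 if (r[0][0]<300)==(n=='top') else .036
            print(n,np.round(r[0],1),cv2.contourArea(q),np.round([onz(f,p,z)[:2] for p in cv2.boxPoints(r)],3).tolist())
E
```

```text
top [476.  230.5] 64.5 [[0.568, -0.303], [0.57, -0.321], [0.549, -0.322], [0.547, -0.304]]
top [251.  219.2] 617.5 [[0.462, 0.236], [0.588, 0.204], [0.579, 0.175], [0.453, 0.207]]
top [224.3 207.6] 646.0 [[0.477, 0.3], [0.609, 0.275], [0.601, 0.244], [0.47, 0.27]]
top [199.6 201.2] 465.5 [[0.486, 0.352], [0.612, 0.336], [0.608, 0.313], [0.482, 0.329]]
top [435.5 193.5] 2507.5 [[0.62, -0.119], [0.732, -0.234], [0.647, -0.308], [0.538, -0.194]]
top [432.2 146.4] 106.0 [[0.759, -0.175], [0.771, -0.187], [0.735, -0.218], [0.724, -0.206]]
top [433.4 119.2] 72.5 [[0.792, -0.171], [0.849, -0.202], [0.84, -0.217], [0.783, -0.186]]
scene [214.  259.1] 139.0 [[0.676, -0.262], [0.644, -0.243], [0.666, -0.221], [0.697, -0.24]]
scene [232.9 265.4] 317.0 [[0.708, -0.244], [0.66, -0.186], [0.691, -0.169], [0.736, -0.228]]
scene [257.  232.8] 69.0 [[0.641, -0.159], [0.613, -0.14], [0.633, -0.121], [0.66, -0.14]]
scene [221.  236.3] 1251.0 [[0.531, -0.273], [0.575, -0.137], [0.7, -0.164], [0.66, -0.29]]
scene [378.2 164.2] 369.0 [[0.45, 0.209], [0.451, 0.241], [0.594, 0.2], [0.592, 0.171]]
scene [427.4 160.1] 313.5 [[0.492, 0.323], [0.484, 0.353], [0.613, 0.336], [0.619, 0.309]]
scene [405.  163.4] 459.0 [[0.466, 0.27], [0.463, 0.306], [0.618, 0.271], [0.62, 0.238]]
```

View pics/crop1.png

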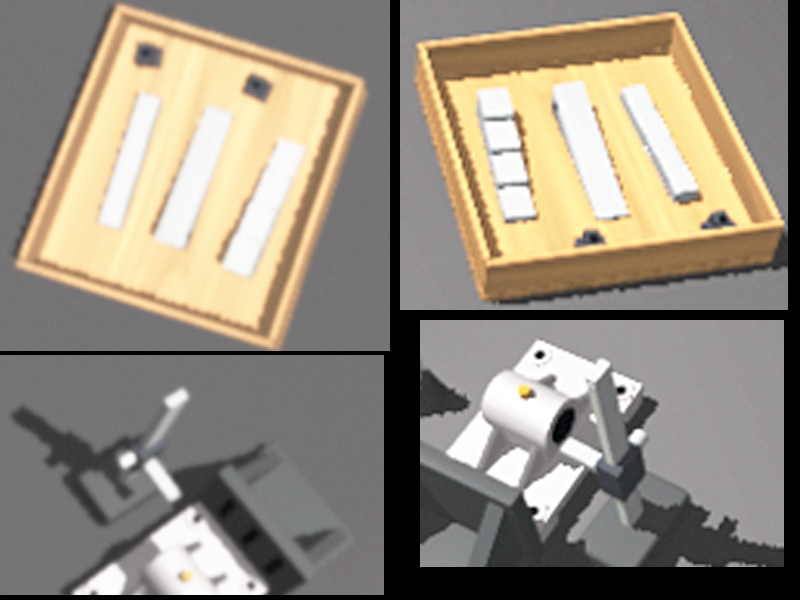

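The crop confirms it: the middle bar tapers smoothly, tall at the near end and thin at the far end, so it is the wedge. The stepped bar is at the right in top, and the even, narrower one at the left is the parallel. I'll hover over the wedge and measure with the wrist camera.

```bash
cat >> h.py <<'E'
from scipy.spatial.transform import Rotation as Ro
def rel(pos,yaw,roll=np.pi,pitch=0.):
    "shift (cm, tool axes) and turn (deg rotvec) to target from measured pose"
    s=bot.observe(); R0=Ro.from_euler('xyz',s['tool_rot']).as_matrix()
    sh=R0.T@(np.array(pos)-s['position'])*100
    w=Ro.from_matrix(R0.T@Ro.from_euler('xyz',[roll,pitch,yaw]).as_matrix()).as_rotvec()*180/np.pi
    print('t',s['clock'],'shift',np.round(sh,2),'turn',np.round(w,2)); return sh,w
def wrist():
    s=bot.observe(); f=bot.grab_frame('wrist')
    A=np.eye(4);A[:3,:3]=Ro.from_euler('xyz',s['tool_rot']).as_matrix();A[:3,3]=s['position']
    C=A@np.array(f['T_tool_cam']); f['R']=C[:3,:3].T; f['t']=-C[:3,:3].T@C[:3,3]; return f
E
python3 - <<'E'
from h import *
rel((.50,.28,.23),2.95)
f=wrist(); print(f['T_tool_cam'],f['mtx'])
E
```

```text
t 0.1 shift [-35.02 -17.11   0.1 ] turn [ -0.06  -0.   -12.1 ]
[[ 7.35023088e-04 -9.63640835e-01 -2.67199928e-01  6.82615321e-02]
 [ 9.99999460e-01  9.04585048e-04 -5.11498639e-04 -6.00327295e-04]
 [ 7.34606036e-04 -2.67199408e-01  9.63640979e-01 -1.43311298e-01]
 [ 0.00000000e+00  0.00000000e+00  0.00000000e+00  1.00000000e+00]] [[328.63578074   0.         316.41777644]
 [  0.         328.63578074 200.0660197 ]
 [  0.           0.           1.        ]]
```

>>> servo_tool:
  plan:
    - [4.5,-35,-17.1,0,0,0,-12]
    - [4.5,-35,-17.1,0,0,0,-12]
    - [4.5,-35,-17.1,0,0,0,-12]
    - [4.5,-35,-17.1,0,0,0,-12]
    - [4.5,-35,-17.1,0,0,0,-12]
    - [4.5,-35,-17.1,0,0,0,-12]
    - [4.5,-35,-17.1,0,0,0,-12]
    - [4.5,-35,-17.1,0,0,0,-12]
    - [4.5,-35,-17.1,0,0,0,-12]
    - [4.5,-35,-17.1,0,0,0,-12]
  force: 80

```text
clock: 1.15
position: [0.5003, 0.2797, 0.2311]
tool_rot: [-3.141, -0.0, 2.946]
force: [-0.2, 0.7, 0.0]
grip_width: 0.045
finger_force: 0.0
```

```bash
python3 - <<'E'
from h import *
import pickle
f=wrist(); pickle.dump(f,open('w1.pkl','wb')); print(bot.observe()['position'],bot.observe()['tool_rot'])
cv2.imwrite('pics/w1.png',f['frame'])
h=cv2.cvtColor(f['frame'],cv2.COLOR_BGR2HSV)
m=((h[...,1]<45)&(h[...,2]>165)).astype(np.uint8)
cs,_=cv2.findContours(m,cv2.RETR_EXTERNAL,cv2.CHAIN_APPROX_NONE)
for q in cs:
    if cv2.contourArea(q)>300:
        r=cv2.minAreaRect(q); a=cv2.approxPolyDP(q,4,True)[:,0]
        print(r,a.tolist())
E
```

```text
[0.49959723 0.28079888 0.23110374] [ 3.14153479e+00 -5.75358650e-04  2.94832766e+00]
((9.0, 340.5), (39.0, 18.0), 90.0) [[0, 321], [0, 332], [7, 335], [0, 338], [3, 360], [18, 330]]
((317.3154602050781, 204.3092498779297), (110.31221008300781, 24.56930923461914), 87.1375961303711) [[326, 149], [303, 152], [310, 259], [328, 259]]
((370.9162902832031, 198.399658203125), (100.93815612792969, 20.057048797607422), 88.83085632324219) [[378, 148], [360, 150], [364, 249], [367, 241], [381, 240]]
((253.3242950439453, 197.69544982910156), (104.07669830322266, 24.971099853515625), 87.90474700927734) [[263, 146], [240, 147], [247, 250], [252, 241], [267, 240]]
```

View pics/w1.png

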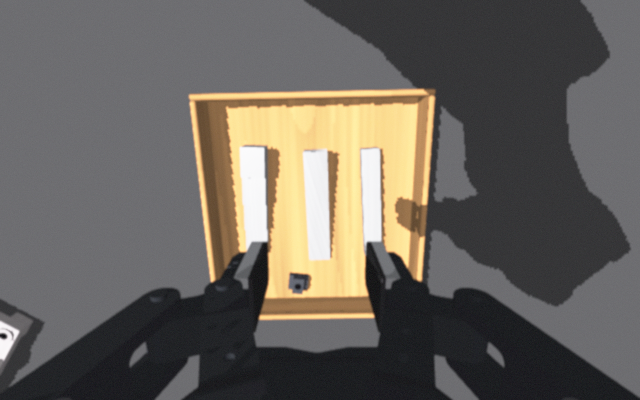

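The wrist view shows the wedge mid-crate. Its blunt end (robot side) has corners (303,152) and (326,149), its thin end (310,259) and (328,259). The step block is to the left (253,198) and the parallel to the right (371,198). Both fingers clear the neighbours.

```bash
python3 - <<'E'
from h import *
import pickle
f=pickle.load(open('w1.pkl','rb'))
P=[onz(f,p,z)[:2] for p,z in(((326.5,149),.033),((303,150),.033),((309.5,259.5),.011),((329,259.5),.011))]
b=(P[0]+P[1])/2; t=(P[2]+P[3])/2
print(np.round(P,4)); d=t-b; print('len',np.linalg.norm(d),'w',np.linalg.norm(P[0]-P[1]),np.linalg.norm(P[2]-P[3]))
yaw=np.arctan2(d[1],d[0]); c=(b+t)/2; u=d/np.linalg.norm(d); print('yaw',yaw,'c',c)
# side edge angles
for i,j in((0,3),(1,2)):
    e=P[j]-P[i]; print(np.arctan2(e[1],e[0]))
g=c-.038*u; print(g)
sh,w=rel((g[0],g[1],.010),yaw+np.pi)
E
```

```text
[[0.4741 0.2948]
 [0.4704 0.2707]
 [0.6032 0.2502]
 [0.6078 0.2733]]
len 0.13490679662445143 w 0.024319091164139783 0.023551253972643217
yaw -0.1563794530144528 c [0.5388746  0.27225654]
-0.15927539873886595
-0.15346213376224518
[0.50133829 0.27817477]
t 1.2 shift [-0.23 -0.23 22.11] turn [ 0.   -0.03 -2.11]
```

>>> servo_tool:
  plan:
    - [4.5,-0.2,-0.2,4,0,0,-2.1]
    - [4.5,-0.2,-0.2,8,0,0,-2.1]
    - [4.5,-0.2,-0.2,12,0,0,-2.1]
    - [4.5,-0.2,-0.2,16,0,0,-2.1]
    - [4.5,-0.2,-0.2,18,0,0,-2.1]
    - [4.5,-0.2,-0.2,19.5,0,0,-2.1]
    - [4.5,-0.2,-0.2,20.5,0,0,-2.1]
    - [4.5,-0.2,-0.2,21.5,0,0,-2.1]
    - [4.5,-0.2,-0.2,22.2,0,0,-2.1]
    - [4.5,-0.2,-0.2,22.2,0,0,-2.1]

```text
clock: 2.2
position: [0.5014, 0.2781, 0.0089]
tool_rot: [-3.141, -0.0, 2.985]
force: [0.3, -0.2, 0.8]
grip_width: 0.0448
finger_force: 0.0
```

```bash
python3 - <<'E'
from h import *
f=wrist(); cv2.imwrite('pics/w2.png',f['frame']); rel((.5013,.2782,.008),-.156+np.pi)
E
```

```text
t 2.25 shift [ 0.04 -0.    0.15] turn [ 0.01  0.01 -0.04]
```

View pics/w2.png

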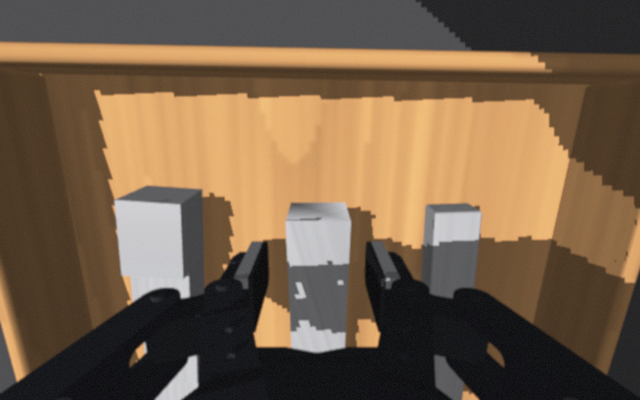

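The wrist picture shows the wedge centred between the pads (columns 287–350), with the neighbours clear on both sides. I'll close the gripper and lift.

>>> servo_tool:
  plan:
    - [2.0,0,0,0,0,0,0]
    - [2.0,0,0,0,0,0,0]
    - [2.0,0,0,0,0,0,0]
    - [2.0,0,0,0,0,0,0]
    - [2.0,0,0,0,0,0,0]
    - [2.0,0,0,0,0,0,0]
  force: 90

```text
clock: 2.85
position: [0.5019, 0.2783, 0.0103]
tool_rot: [3.141, 0.001, 2.985]
force: [-2.4, 0.4, 8.8]
grip_width: 0.0229
finger_force: 89.6
```

>>> servo_tool:
  plan:
    - [2.0,0,0,-0.5,0,0,0]
    - [2.0,0,0,-2,0,0,0]
    - [2.0,0,0,-5,0,0,0]
    - [2.0,0,0,-8,0,0,0]
    - [2.0,0,0,-12,0,0,0]
    - [2.0,0,0,-15,0,0,0]
    - [2.0,0,0,-15,0,0,0]
    - [2.0,0,0,-15,0,0,0]

```text
clock: 3.65
position: [0.5015, 0.278, 0.1602]
tool_rot: [3.141, 0.001, 2.985]
force: [-0.2, -0.2, -4.5]
grip_width: 0.023
finger_force: 89.1
```

```bash
python3 - <<'E'
from h import *
s=bot.observe(); print(s['grip_width'],s['force'],s['moment'])
# rough casting: center, yaw from top corners z=.036
P=np.array([[0.62,-0.119],[0.732,-0.234],[0.647,-0.308],[0.538,-0.194]])
print(P.mean(0),[np.linalg.norm(P[i]-P[i-1]) for i in range(4)],np.arctan2(*(P[1]-P[0])[::-1]))
c=P.mean(0);y=-.79; u=np.array([np.cos(y),np.sin(y)])
g=c-u*(.08+.038+.066+.03); print(g)
rel((g[0],g[1],.14),y+np.pi)
E
```

```text
0.02298483276432433 [-0.17475546 -0.16419891 -4.54543332] [ 0.05722027  0.1873949  -0.04056721]
[ 0.63425 -0.21375] [np.float64(0.1111260545506768), np.float64(0.1605272562526377), np.float64(0.11269871339105869), np.float64(0.15772444325468388)] -0.7986132530863085
[ 0.4836271 -0.0617344]
t 3.65 shift [ -3.54 -33.84   1.99] turn [6.000e-02 3.000e-02 3.628e+01]
```

The wedge is held (weight 4.5 N). The housing rectangle measures 160×111 mm, as listed, with yaw about -0.79. I'm carrying the wedge to a point in front of the housing.

>>> servo_tool:
  plan:
    - [2.0,-0.4,-3.5,0.2,0,0,4]
    - [2.0,-0.8,-7,0.4,0,0,8]
    - [2.0,-1.2,-11,0.6,0,0,12]
    - [2.0,-1.6,-15,0.8,0,0,16]
    - [2.0,-2.0,-19,1,0,0,20]
    - [2.0,-2.4,-23,1.3,0,0,24]
    - [2.0,-2.8,-27,1.6,0,0,28]
    - [2.0,-3.2,-31,1.8,0,0,33]
    - [2.0,-3.5,-33.8,2,0,0,36.3]
    - [2.0,-3.5,-33.8,2,0,0,36.3]

```text
clock: 4.65
position: [0.4818, -0.0652, 0.1382]
tool_rot: [-3.139, -0.001, 2.344]
force: [0.1, 0.6, -4.3]
grip_width: 0.0226
finger_force: 89.3
```

>>> servo_tool:
  plan:
    - [2.0,0,0,0,0,0,0]
    - [2.0,0,0,0,0,0,0]

```text
clock: 4.85
position: [0.483, -0.0603, 0.1388]
tool_rot: [-3.141, -0.001, 2.353]
force: [-0.7, 0.3, -3.8]
grip_width: 0.0228
finger_force: 89.3
```

```bash
python3 - <<'E'
from h import *
import pickle
s=bot.observe(); print(s['position'],s['tool_rot'],s['qpos'])
f=wrist(); pickle.dump(f,open('w3.pkl','wb')); T=bot.grab_frame('top'); pickle.dump(T,open('t3.pkl','wb'));S=bot.grab_frame('scene'); pickle.dump(S,open('s3.pkl','wb'))
cv2.imwrite('pics/w3.png',f['frame'])
E
```

```text
[ 0.4830226  -0.06029342  0.13879367] [-3.14099408e+00 -1.02321269e-03  2.35296122e+00] [-0.11950752  0.4470921   0.15835474  2.04825821 -0.11256134  0.65535179
  0.89513141]
```

View pics/w3.png

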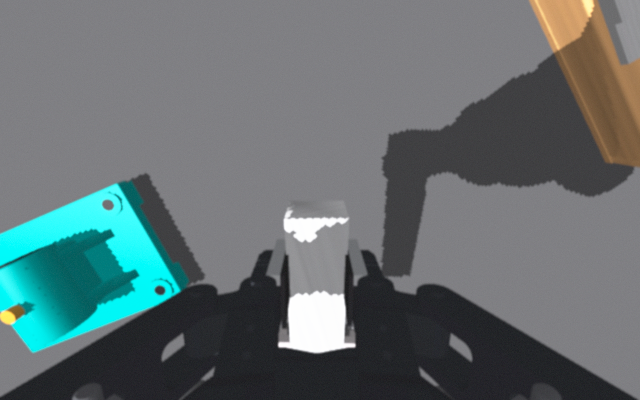

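The wrist view shows the wedge held straight in the pads, with its blunt end at (317,210). The housing is hidden behind the gripper, so I'll measure it in the fixed views.

```bash
python3 - <<'E'
from h import *
import pickle
T=pickle.load(open('t3.pkl','rb'));S=pickle.load(open('s3.pkl','rb'))
a=cv2.resize(T['frame'][145:245,330:490],None,fx=5,fy=5,interpolation=cv2.INTER_LINEAR)[:300*2]
b=cv2.resize(S['frame'][200:300,180:340],None,fx=5,fy=5,interpolation=cv2.INTER_LINEAR)
a=cv2.resize(a,(480,300));b=cv2.resize(b,(480,300))
cv2.imwrite('pics/crop2.png',cv2.resize(np.vstack([a,b]),None,fx=1,fy=1))
g=cv2.cvtColor(T['frame'],cv2.COLOR_BGR2GRAY)
# intensity profile across the front edge along casting +x through rough centre
c=np.array([.63425,-.21375]);y=-.7986;u=np.array([np.cos(y),np.sin(y)]);v=np.array([-u[1],u[0]])
for o in(-.03,0,.03):
    print('o',o,[(round(s*1000),int(cv2.getRectSubPix(g.astype(np.float32),(1,1),tuple(map(float,proj(T,[*(c+u*s+v*o),.036]))))[0,0])) for s in np.arange(-.092,-.066,.002)])
for o in(-.06,.0,.055):
    print('side',o,[(round(s*1000),int(cv2.getRectSubPix(g.astype(np.float32),(1,1),tuple(map(float,proj(T,[*(c+v*s+u*o),.036]))))[0,0])) for s in list(np.arange(-.066,-.046,.002))+list(np.arange(.048,.066,.002))])
E
```

```text
o -0.03 [(-92, 146), (-90, 146), (-88, 147), (-86, 148), (-84, 149), (-82, 149), (-80, 150), (-78, 151), (-76, 151), (-74, 151), (-72, 153), (-70, 154), (-68, 153)]
o 0 [(-92, 137), (-90, 137), (-88, 139), (-86, 139), (-84, 140), (-82, 140), (-80, 143), (-78, 143), (-76, 144), (-74, 146), (-72, 146), (-70, 146), (-68, 147)]
o 0.03 [(-92, 127), (-90, 128), (-88, 129), (-86, 130), (-84, 130), (-82, 130), (-80, 131), (-78, 131), (-76, 131), (-74, 130), (-72, 130), (-70, 130), (-68, 130)]
side -0.06 [(-66, 207), (-64, 204), (-62, 203), (-60, 204), (-58, 202), (-56, 201), (-54, 200), (-52, 197), (-50, 195), (-48, 193), (-46, 189), (48, 179), (50, 177), (52, 174), (54, 172), (56, 172), (58, 170), (60, 167), (62, 165), (64, 163)]
side 0.0 [(-66, 127), (-64, 127), (-62, 127), (-60, 129), (-58, 147), (-56, 196), (-54, 238), (-52, 253), (-50, 254), (-48, 254), (-46, 254), (48, 148), (50, 147), (52, 138), (54, 119), (56, 93), (58, 72), (60, 66), (62, 71), (64, 84)]
side 0.055 [(-66, 126), (-64, 126), (-62, 127), (-60, 133), (-58, 156), (-56, 206), (-54, 241), (-52, 252), (-50, 253), (-48, 253), (-46, 252), (48, 251), (50, 251), (52, 243), (54, 208), (56, 138), (58, 89), (60, 73), (62, 80), (64, 96)]
```

View pics/crop2.png

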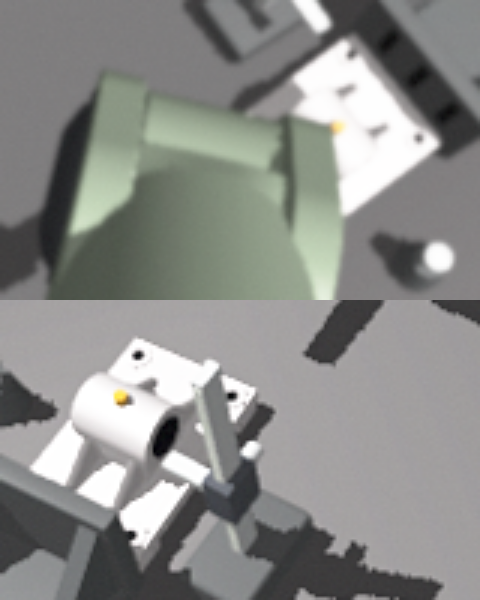

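In the top crop the arm hides the front of the housing. The scene crop shows the front top edge clear, with no arm in the way. I'll run edge profiles on the first top frame and on the scene frame.

```bash
python3 - <<'E'
from h import *
import pickle
c=np.array([.63425,-.21375]);y=-.7986;u=np.array([np.cos(y),np.sin(y)]);v=np.array([-u[1],u[0]])
for n in('top','scene'):
    f=pickle.load(open(n+'.pkl','rb')); g=cv2.cvtColor(f['frame'],cv2.COLOR_BGR2GRAY).astype(np.float32)
    val=lambda p:int(cv2.getRectSubPix(g,(1,1),tuple(map(float,proj(f,[*p,.036]))))[0,0])
    print(n)
    for o in(-.045,-.025,0,.02,.045):
        print('front y',o,[(round(s*1000),val(c+u*s+v*o)) for s in np.arange(-.096,-.066,.002)])
    for o in(-.065,.0,.06):
        print('side- x',o,[(round(s*1000),val(c+v*s+u*o)) for s in np.arange(-.064,-.046,.002)])
        print('side+ x',o,[(round(s*1000),val(c+v*s+u*o)) for s in np.arange(.048,.066,.002)])
E
```

```text
top
front y -0.045 [(-96, 118), (-94, 117), (-92, 116), (-90, 113), (-88, 110), (-86, 102), (-84, 97), (-82, 115), (-80, 165), (-78, 223), (-76, 246), (-74, 250), (-72, 249), (-70, 249), (-68, 243)]
front y -0.025 [(-96, 116), (-94, 116), (-92, 113), (-90, 101), (-88, 85), (-86, 69), (-84, 69), (-82, 96), (-80, 150), (-78, 212), (-76, 246), (-74, 252), (-72, 253), (-70, 253), (-68, 253)]
front y 0 [(-96, 117), (-94, 117), (-92, 116), (-90, 112), (-88, 103), (-86, 87), (-84, 77), (-82, 93), (-80, 141), (-78, 205), (-76, 241), (-74, 251), (-72, 252), (-70, 252), (-68, 252)]
front y 0.02 [(-96, 115), (-94, 116), (-92, 115), (-90, 112), (-88, 105), (-86, 89), (-84, 78), (-82, 87), (-80, 140), (-78, 204), (-76, 242), (-74, 251), (-72, 253), (-70, 253), (-68, 253)]
front y 0.045 [(-96, 116), (-94, 116), (-92, 115), (-90, 111), (-88, 101), (-86, 85), (-84, 75), (-82, 88), (-80, 130), (-78, 188), (-76, 232), (-74, 242), (-72, 242), (-70, 243), (-68, 241)]
side- x -0.065 [(-64, 119), (-62, 118), (-60, 119), (-58, 127), (-56, 159), (-54, 214), (-52, 242), (-50, 251), (-48, 250)]
side+ x -0.065
[... 1541 characters left out ...]
x -0.065 [(-64, 157), (-62, 156), (-60, 156), (-58, 157), (-56, 156), (-54, 156), (-52, 156), (-50, 156), (-48, 155)]
side+ x -0.065 [(48, 251), (50, 249), (52, 248), (54, 251), (56, 245), (58, 246), (60, 250), (62, 250), (64, 216)]
side- x 0.0 [(-64, 159), (-62, 159), (-60, 159), (-58, 158), (-56, 158), (-54, 157), (-52, 174), (-50, 224), (-48, 251)]
side+ x 0.0 [(48, 130), (50, 130), (52, 131), (54, 131), (56, 129), (58, 128), (60, 131), (62, 132), (64, 137)]
side- x 0.06 [(-64, 152), (-62, 156), (-60, 155), (-58, 153), (-56, 156), (-54, 155), (-52, 156), (-50, 158), (-48, 157)]
side+ x 0.06 [(48, 252), (50, 252), (52, 252), (54, 252), (56, 252), (58, 252), (60, 254), (62, 249), (64, 185)]
```

The two views disagree by 13 mm at z=0.036 but agree at z≈0.022, so the base top is at 24 mm in all. I'll redo the edges at z=0.024.

```bash
python3 - <<'E'
from h import *
import pickle
c=np.array([.638,-.2165]);y=-.808;u=np.array([np.cos(y),np.sin(y)]);v=np.array([-u[1],u[0]])
for n in('top','scene'):
    f=pickle.load(open(n+'.pkl','rb')); g=cv2.cvtColor(f['frame'],cv2.COLOR_BGR2GRAY).astype(np.float32)
    def edge(p,d,thr):
        s=np.arange(-.012,.0121,.0005)
        a=np.array([cv2.getRectSubPix(g,(1,1),tuple(map(float,proj(f,[*(p+d*k),.024]))))[0,0] for k in s])
        i=np.where((a[:-1]<thr)&(a[1:]>=thr))[0]
        return [round(s[j]*1000,1) for j in i]
    thr=165 if n=='top' else 205
    print(n,'front',[(o,edge(c-.08*u+v*o,u,thr)) for o in(-.048,-.03,-.02,-.01,0,.01,.02,.03,.048)])
    print('side-',[(o,edge(c-.055*v+u*o,v,thr)) for o in(-.07,-.05,-.03,0,.02,.04,.06)])
    print('side+',[(o,edge(c+.055*v+u*o,-v,thr)) for o in(-.07,-.05,-.03,-.01,.03,.05,.07)])
    print('rear',[(o,edge(c+.08*u+v*o,-u,thr)) for o in(-.048,-.03,0,.03,.048)])
E
```

```text
top front [(-0.048, [np.float64(-1.5)]), (-0.03, [np.float64(-1.0)]), (-0.02, [np.float64(-1.0)]), (-0.01, [np.float64(-1.0)]), (0, [np.float64(-1.0)]), (0.01, [np.float64(-1.0)]), (0.02, [np.float64(-1.0)]), (0.03, [np.float64(-1.0)]), (0.048, [np.float64(-1.0)])]
side- [(-0.07, [np.float64(-2.5)]), (-0.05, [np.float64(-2.5)]), (-0.03, [np.float64(-3.0)]), (0, [np.float64(-3.0)]), (0.02, [np.float64(-3.0)]), (0.04, [np.float64(-3.0)]), (0.06, [np.float64(-3.0)])]
side+ [(-0.07, [np.float64(-1.0)]), (-0.05, [np.float64(-1.0)]), (-0.03, [np.float64(-1.0)]), (-0.01, []), (0.03, [np.float64(-1.0)]), (0.05, [np.float64(-1.0)]), (0.07, [np.float64(0.0)])]
rear [(-0.048, [np.float64(2.0)]), (-0.03, [np.float64(7.0)]), (0, [np.float64(6.5)]), (0.03, [np.float64(6.0)]), (0.048, [np.float64(7.5)])]
scene front [(-0.048, [np.float64(1.5)]), (-0.03, [np.float64(1.5)]), (-0.02, [np.float64(0.5)]), (-0.01, [np.float64(1.5)]), (0, [np.float64(1.0)]), (0.01, [np.float64(-5.5)]), (0.02, [np.float64(-5.0)]), (0.03, [np.float64(1.0)]), (0.048, [np.float64(1.0)])]
side- [(-0.07, [np.float64(3.0)]), (-0.05, [np.float64(3.5)]), (-0.03, [np.float64(-6.0)]), (0, [np.float64(0.5)]), (0.02, [np.float64(2.5)]), (0.04, [np.float64(3.0)]), (0.06, [])]
side+ [(-0.07, [np.float64(-3.5)]), (-0.05, [np.float64(-3.0)]), (-0.03, []), (-0.01, []), (0.03, [np.float64(-3.0)]), (0.05, [np.float64(-3.0)]), (0.07, [])]
rear [(-0.048, []), (-0.03, []), (0, []), (0.03, []), (0.048, [np.float64(11.5)])]
```

```bash
python3 - <<'E'
from h import *
c=np.array([.638,-.2165]);y=-.808;u=np.array([np.cos(y),np.sin(y)]);v=np.array([-u[1],u[0]])
F=c-.08*u+.002*v; print('F',F, 'contact tcp',F-u*.062-0*v,'final tcp',F-u*.042)
g=F-u*.129; rel((*g,.012),y+np.pi); print(bot.observe()['tool_rot'])
E
```

```text
F [ 0.58417016 -0.15728557] contact tcp [ 0.54133153 -0.11246535] final tcp [ 0.55515045 -0.12692349]
t 5.0 shift [-1.09  0.58 12.71] turn [-0.01 -0.02  1.11]
[-3.14143232e+00 -3.99476405e-04  2.35295280e+00]
```

>>> servo_tool:
  plan:
    - [2.0,-0.5,0.3,2,0,0,0.5]
    - [2.0,-1.1,0.6,5,0,0,1.1]
    - [2.0,-1.1,0.6,8,0,0,1.1]
    - [2.0,-1.1,0.6,10,0,0,1.1]
    - [2.0,-1.1,0.6,11.5,0,0,1.1]
    - [2.0,-1.1,0.6,12.3,0,0,1.1]
    - [2.0,-1.1,0.6,12.7,0,0,1.1]
    - [2.0,-1.1,0.6,12.7,0,0,1.1]
    - [2.0,-1.1,0.6,12.7,0,0,1.1]

```text
clock: 5.9
position: [0.4957, -0.0648, 0.0129]
tool_rot: [3.141, 0.001, 2.332]
force: [0.4, -0.0, -2.8]
grip_width: 0.0234
finger_force: 89.3
```

>>> servo_tool:
  plan:
    - [2.0,0,0,0.2,0,0,0]
    - [2.0,0,0,0.4,0,0,0]
    - [2.0,0,0,0.5,0,0,0]
    - [2.0,0,0,0.5,0,0,0]
    - [2.0,0,0,0.5,0,0,0]

```text
clock: 6.4
position: [0.4953, -0.0648, 0.0073]
tool_rot: [-3.142, -0.0, 2.332]
force: [-0.4, -0.2, -4.1]
grip_width: 0.0229
finger_force: 89.3
```

Still airborne (force z −4). I'm lowering it in small steps until it touches.

>>> servo_tool:
  plan:
    - [2.0,0,0,0.1,0,0,0]
    - [2.0,0,0,0.2,0,0,0]
    - [2.0,0,0,0.25,0,0,0]
    - [2.0,0,0,0.25,0,0,0]
    - [2.0,0,0,0.25,0,0,0]

```text
clock: 6.9
position: [0.4954, -0.0648, 0.0048]
tool_rot: [-3.142, 0.0, 2.332]
force: [0.2, 0.7, -3.1]
grip_width: 0.023
finger_force: 89.3
```

>>> servo_tool:
  plan:
    - [2.0,0,0,0.1,0,0,0]
    - [2.0,0,0,0.1,0,0,0]
    - [2.0,0,0,0.1,0,0,0]

```text
clock: 7.2
position: [0.4954, -0.0648, 0.0042]
tool_rot: [3.141, 0.0, 2.332]
force: [-3.5, 0.1, 10.3]
grip_width: 0.0227
finger_force: 90.9
```

```bash
python3 -c "
from h import *
s=bot.observe();print(s['moment'],s['force'])"
```

```text
[0.19453412 0.67187488 0.03762054] [-3.52416498  0.14058211 10.2920476 ]
```

>>> servo_tool:
  plan:
    - [2.0,0,0,0.05,0,0,0]
    - [2.0,0,0,0.05,0,0,0]
    - [2.0,0,0,0.05,0,0,0]

```text
clock: 7.5
position: [0.4954, -0.0648, 0.0042]
tool_rot: [3.141, 0.0, 2.332]
force: [-6.1, 2.0, 23.7]
grip_width: 0.0231
finger_force: 93.0
```

```bash
python3 -c "
from h import *
s=bot.observe();print(s['moment'],s['force'])"
```

```text
[ 0.23498498  1.40246355 -0.01969535] [-6.14549132  2.04798388 23.67175861]
```

Touchdown at TCP z 4.2 mm, which matches the height at the crate grasp, so the wedge lies flat. I'm easing the press and sliding in towards contact, expected after about 67 mm.

>>> servo_tool:
  plan:
    - [2.0,0,0,-0.06,0,0,0]
    - [2.0,-0.5,0,-0.06,0,0,0]
    - [2.0,-1.0,0,-0.06,0,0,0]
    - [2.0,-1.6,0,-0.06,0,0,0]
    - [2.0,-2.2,0,-0.06,0,0,0]
    - [2.0,-2.8,0,-0.06,0,0,0]
    - [2.0,-3.4,0,-0.06,0,0,0]
    - [2.0,-4.0,0,-0.06,0,0,0]
    - [2.0,-4.0,0,-0.06,0,0,0]

```text
clock: 8.4
position: [0.5235, -0.0939, 0.0043]
tool_rot: [3.141, 0.0, 2.332]
force: [-2.3, 0.8, 8.6]
grip_width: 0.0232
finger_force: 90.9
```

```bash
python3 - <<'E'
from h import *
import pickle
s=bot.observe(); print(s['position'],s['force'],s['moment'],s['tool_rot'])
F=np.array([.58417,-.15729]);y=-.808;u=np.array([np.cos(y),np.sin(y)]);v=np.array([-u[1],u[0]])
d=s['position'][:2]-F; print('along',d@u,'lat',d@v)
S=bot.grab_frame('scene'); T=bot.grab_frame('top'); pickle.dump((S,T),open('p4.pkl','wb'))
b=cv2.resize(S['frame'][185:275,180:310],None,fx=4.5,fy=4.5,interpolation=cv2.INTER_CUBIC)
cv2.imwrite('pics/crop4.png',b)
E
```

```text
[ 0.52345762 -0.09387911  0.00425472] [-2.31917501  0.80970548  8.62498413] [0.11618913 0.30356773 0.13045137] [3.14106033e+00 1.17195036e-04 2.33212841e+00]
along -0.08778911511707156 lat -7.591220210670281e-05
```

View pics/crop4.png

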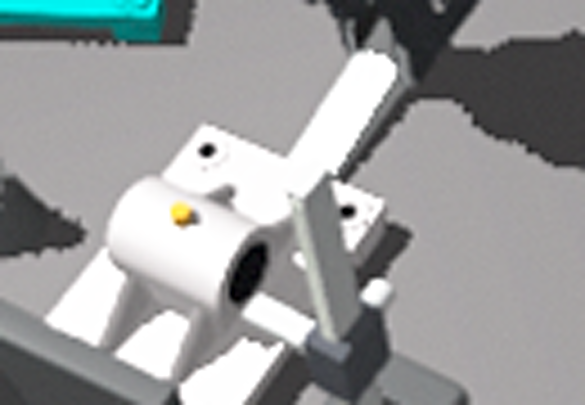

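The crop shows the wedge entering at the middle of the front edge: centreline meets the edge at (307,167), and parallax explains the offset from the midpoint (295,163). The direction is right, so I'm advancing slowly to contact.

>>> servo_tool:
  plan:
    - [2.0,-0.4,0,0,0,0,0]
    - [2.0,-0.8,0,0,0,0,0]
    - [2.0,-1.2,0,0,0,0,0]
    - [2.0,-1.6,0,0,0,0,0]
    - [2.0,-1.9,0,0,0,0,0]
    - [2.0,-2.1,0,0,0,0,0]
    - [2.0,-2.2,0,0,0,0,0]
    - [2.0,-2.2,0,0,0,0,0]

```text
clock: 9.3
position: [0.5379, -0.1089, 0.0043]
tool_rot: [3.141, -0.001, 2.333]
force: [-6.3, 6.9, 13.7]
grip_width: 0.0227
finger_force: 91.6
```

>>> servo_tool:
  plan:
    - [2.0,-0.1,0,0,0,0,0]
    - [2.0,-0.2,0,0,0,0,0]
    - [2.0,-0.2,0,0,0,0,0]

```text
clock: 9.6
position: [0.5392, -0.1103, 0.0042]
tool_rot: [3.141, -0.001, 2.333]
force: [-6.2, 6.6, 13.4]
grip_width: 0.0223
finger_force: 91.6
```

>>> servo_tool:
  plan:
    - [2.0,-0.1,0,0,0,0,0]
    - [2.0,-0.2,0,0,0,0,0]
    - [2.0,-0.2,0,0,0,0,0]

```text
clock: 9.9
position: [0.5406, -0.1118, 0.0042]
tool_rot: [3.141, -0.001, 2.333]
force: [-5.8, 6.5, 12.6]
grip_width: 0.023
finger_force: 91.6
```

>>> servo_tool:
  plan:
    - [2.0,-0.1,0,0,0,0,0]
    - [2.0,-0.2,0,0,0,0,0]
    - [2.0,-0.2,0,0,0,0,0]

```text
clock: 10.2
position: [0.5415, -0.1128, 0.0042]
tool_rot: [-3.141, -0.002, 2.333]
force: [-9.6, 9.9, 17.6]
grip_width: 0.0233
finger_force: 92.0
```

>>> servo_tool:
  plan:
    - [2.0,-0.1,0,0,0,0,0]
    - [2.0,-0.2,0,0,0,0,0]
    - [2.0,-0.2,0,0,0,0,0]

```text
clock: 10.5
position: [0.5423, -0.1134, 0.0042]
tool_rot: [-3.141, -0.004, 2.334]
force: [-14.7, 14.0, 23.1]
grip_width: 0.0229
finger_force: 92.6
```

Contact at about −62 mm, as predicted. I'm easing the downward press to cut friction, then continuing.

>>> servo_tool:
  plan:
    - [2.0,0,0,-0.05,0,0,0]
    - [2.0,-0.1,0,-0.05,0,0,0]
    - [2.0,-0.2,0,-0.05,0,0,0]
    - [2.0,-0.2,0,-0.05,0,0,0]

```text
clock: 10.9
position: [0.5439, -0.1155, 0.0043]
tool_rot: [-3.141, -0.003, 2.333]
force: [-9.0, 8.7, 9.0]
grip_width: 0.0231
finger_force: 90.8
```

>>> servo_tool:
  plan:
    - [2.0,-0.1,0,0,0,0,0]
    - [2.0,-0.2,0,0,0,0,0]
    - [2.0,-0.3,0,0,0,0,0]
    - [2.0,-0.3,0,0,0,0,0]

```text
clock: 11.3
position: [0.546, -0.1177, 0.0043]
tool_rot: [-3.141, -0.003, 2.333]
force: [-9.6, 8.8, 8.9]
grip_width: 0.023
finger_force: 90.9
```

```bash
cat > st.py <<'E'
from h import *
import pickle,sys
s=bot.observe(); F=np.array([.58417,-.15729]);y=-.808;u=np.array([np.cos(y),np.sin(y)]);v=np.array([-u[1],u[0]])
d=s['position'][:2]-F; f=s['force']; print(s['clock'],'along',d@u,'lat',d@v,'z',s['position'][2],'push',-f[:2]@u,'latF',f[:2]@v,'Fz',f[2],s['moment'],s['tool_rot'])
E
python3 st.py
```

```text
11.3 along -0.055028835249287776 lat -0.0002656459467776166 z 0.004281473308037749 push 13.041422505175234 latF -0.8784773084442862 Fz 8.909953773303661 [1.88411027 1.68099345 0.00827394] [-3.14090489 -0.00319579  2.33309089]
```

>>> servo_tool:
  plan:
    - [2.0,-0.1,0,0,0,0,0]
    - [2.0,-0.2,0,0,0,0,0]
    - [2.0,-0.3,0,0,0,0,0]
    - [2.0,-0.4,0,0,0,0,0]
    - [2.0,-0.5,0,0,0,0,0]
    - [2.0,-0.6,0,0,0,0,0]
    - [2.0,-0.7,0,0,0,0,0]
    - [2.0,-0.8,0,0,0,0,0]
    - [2.0,-0.8,0,0,0,0,0]

```text
clock: 12.2
position: [0.5515, -0.1235, 0.0043]
tool_rot: [-3.141, -0.003, 2.333]
force: [-9.3, 9.4, 8.9]
grip_width: 0.0229
finger_force: 91.0
```

```bash
cat > lift.py <<'E'
from h import *
import pickle
# shift of image patches on the housing (start -> now) against motion predicted per mm of front-edge lift
A=pickle.load(open('scene.pkl','rb')); B=bot.grab_frame('scene')
y=-.808;u=np.array([np.cos(y),np.sin(y)]);v=np.array([-u[1],u[0]]);c=np.array([.638,-.2165])+.002*v
ga,gb=[cv2.cvtColor(q['frame'],cv2.COLOR_BGR2GRAY) for q in(A,B)]
def w(x,yy,z,dl=0):
    th=dl/.157; X=x-.077; x2=X*np.cos(th)+z*np.sin(th); z2=z*np.cos(th)-X*np.sin(th)
    return [*(c+u*(x2+.077)+v*yy),z2]
def match(p,r=7):
    x0,y0=int(round(p[0]))-r,int(round(p[1]))-r; t=ga[y0:y0+2*r+1,x0:x0+2*r+1]; m=4
    k=4; up=lambda i:cv2.resize(i,None,fx=k,fy=k,interpolation=cv2.INTER_CUBIC)
    q=cv2.matchTemplate(up(gb[y0-m:y0+2*r+1+m,x0-m:x0+2*r+1+m]),up(t),cv2.TM_CCOEFF_NORMED)
    _,s,_,l=cv2.minMaxLoc(q); return np.array(l)/k-m,s
for n,X in dict(holeR=(-.065,-.042,.024),cornerR=(-.08,-.055,.024),cornerL=(-.08,.055,.024),oil=(0,0,.085),ctrl_gauge=(0.04,.1,.03),rearL=(.07,.05,.024)).items():
    p=proj(A,w(*X)); d,s=match(p); print(n,np.round(p),'shift',d,round(float(s),3),'pred for 3.3mm',np.round(proj(A,w(*X,.0033))-p,2))
E
python3 st.py; python3 lift.py
```

```text
12.2 along -0.04701077084111062 lat -0.00027209026356673935 z 0.004293583812576544 push 13.223741077459982 latF -0.271432576520454 Fz 8.860533541342528 [1.9353176  1.72151539 0.05512242] [-3.14091515 -0.00318842  2.33309436]
holeR [226. 218.] shift [-0.25 -0.5 ] 0.972 pred for 3.3mm [-0.36 -0.6 ]
cornerR [225. 211.] shift [-0.25 -0.25] 0.974 pred for 3.3mm [-0.39 -0.69]
cornerL [265. 229.] shift [-0.25 -0.25] 0.886 pred for 3.3mm [-0.28 -0.66]
oil [219. 231.] shift [-0.5   0.25] 0.947 pred for 3.3mm [-0.65  0.21]
ctrl_gauge [253. 278.] shift [0.25 0.25] 0.981 pred for 3.3mm [-0.22  0.07]
rearL [225. 282.] shift [0. 0.] 0.991 pred for 3.3mm [-0.15  0.17]
```

Lift so far is about 2.5 mm at the edge, and the image shifts agree with that. I'm pushing the last 4.5 mm.

>>> servo_tool:
  plan:
    - [2.0,-0.1,0,0,0,0,0]
    - [2.0,-0.2,0,0,0,0,0]
    - [2.0,-0.3,0,0,0,0,0]
    - [2.0,-0.4,0,0,0,0,0]
    - [2.0,-0.45,0,0,0,0,0]
    - [2.0,-0.45,0,0,0,0,0]
    - [2.0,-0.45,0,0,0,0,0]
    - [2.0,-0.45,0,0,0,0,0]

```text
clock: 13.05
position: [0.5545, -0.1266, 0.0043]
tool_rot: [-3.141, -0.003, 2.333]
force: [-9.1, 9.5, 9.5]
grip_width: 0.0229
finger_force: 91.1
```

```bash
python3 st.py; python3 lift.py; python3 - <<'E'
from h import *
S=bot.grab_frame('scene');b=cv2.resize(S['frame'][185:300,160:310],None,fx=5,fy=5,interpolation=cv2.INTER_CUBIC)
cv2.imwrite('pics/crop5.png',b)
E
```

```text
13.05 along -0.04267071555027724 lat -0.0002569735868549639 z 0.004273408560225671 push 13.11857181971404 latF -0.012871263620503386 Fz 9.497037228974504 [1.94120693 1.7223375  0.00206157] [-3.14088538 -0.00333689  2.33318124]
holeR [226. 218.] shift [-0.5 -0.5] 0.976 pred for 3.3mm [-0.36 -0.6 ]
cornerR [225. 211.] shift [-0.5 -0.5] 0.974 pred for 3.3mm [-0.39 -0.69]
cornerL [265. 229.] shift [-0.5  -0.25] 0.855 pred for 3.3mm [-0.28 -0.66]
oil [219. 231.] shift [-0.5  0. ] 0.947 pred for 3.3mm [-0.65  0.21]
ctrl_gauge [253. 278.] shift [0.25 0.25] 0.981 pred for 3.3mm [-0.22  0.07]
rearL [225. 282.] shift [0. 0.] 0.992 pred for 3.3mm [-0.15  0.17]
```

View pics/crop5.png

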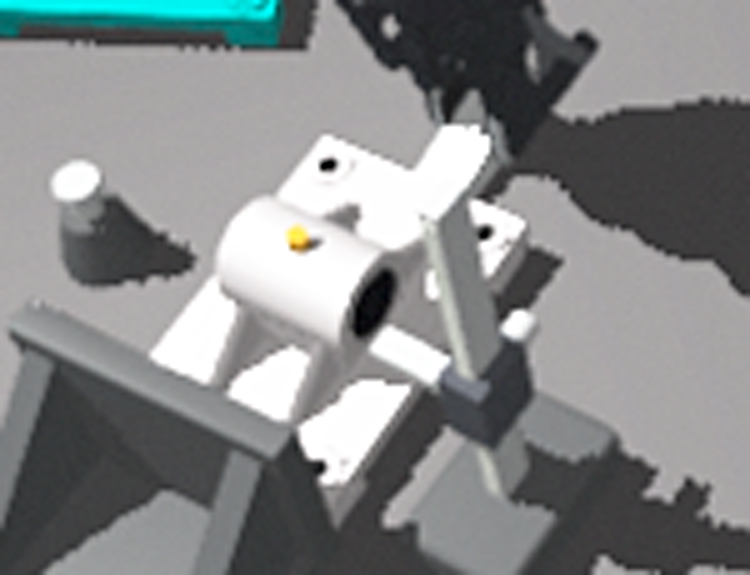

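The picture shows the wedge still gripped under the middle of the front edge (455,160). The housing is raised, the rear is against the angle plate, and the jack (78,220) and gauge are untouched. The geometry gives about 2.9 mm under the feet, so I'm handing in.

```bash
python3 -c "
from h import *
print(bot.job_done())"
```

```text
the job is handed in; nothing more can be done
None
```

The job is handed in: the wedge is still gripped under the middle of the housing's front edge, with the front feet about 2.9 mm off the plate by the wedge geometry, and image shifts that agree roughly.

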